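# Clamp a glass sample tube in the polarimeter by its sliding pusher

## Task

Take the polarimeter's sliding pusher by its upright black grip and slide it along the track so that it pushes the glass sample tube into the hood, until the tube is held lightly between the pusher and the sprung pad hidden inside; then let go so that the tube stays clamped. Where the pad sits inside the hood differs each time and is hidden from view, so feel for it: the tube is glass, so press it on the pad gently, with roughly 5 N and never more than 12 N. Do not touch the tube with the gripper, and leave the flask, jar and beaker where they are.

Things in the scene. Friction and masses are not known exactly. Their poses are not given: they have to be found in the camera images.
- bed: Grey instrument bed fixed to the bench, a plate 120 mm wide (its x) and 540 mm long (its y, from y = -300 to +240 mm), 20 mm thick, with an aluminium V trough along it. Origin: on the bench, on the trough's centre line. The track runs along its y axis, +y is towards the hood. The bed's place and yaw vary.
- hood: Grey metal hood on the +y end of the bed, 112 mm wide, 140 mm long, 120 mm high above the bench, open towards -y only (a front plate with an opening 52 mm wide, from the bed up to 77 mm above the bench). Origin: on the bench level below the hood's centre, axes as the bed's.
- mouth (a point): Centre of the hood's open mouth, on the tube's axis, 52 mm above the bench, axes as the bed's. Hidden inside, facing the mouth, is a sprung pad on the tube's axis: its face lies at rest 40 to 90 mm inside the mouth (differs each time, black in the dark hood, covered by the tube), it yields 25 mm with 1.2 N per mm.
- tube: Glass sample tube with steel end collars, lying loose in the V trough, 140 mm long along its y axis, collars 40 mm in diameter (top at 72 mm above the bench), glass 31 mm in diameter. Origin: its middle, on its axis, 52 mm above the bench; it may roll about its axis. About 0.2 kg.
- pusher (a joint): Travel of the pusher along the track in m: 0 = far from the hood, up to 0.29 towards the hood (bed +y). Stiff: it needs about 5 N to slide and stays where it is left (it springs back until no more than about 5 N is left in the pad's spring). The tube's own rubbing adds 1 to 4 N more.
- grip (a point): Top centre of the pusher's black upright grip, a block 40 mm wide across the track (bed x), 24 mm thick along the track (bed y) and 60 mm tall. This point lies 127 mm above the bench; the grip rises from the pusher's bridge, whose top is 68 mm above the bench (100 mm wide, 75 mm long, from 10 to 85 mm behind the nose).
- nose (a point): Centre of the pusher's round steel nose (32 mm in diameter), the front face that meets the tube's end, 52 mm above the bench, 45 mm ahead (bed +y) of the grip's centre.
- flask: Bystander: glass conical flask, 84 mm wide, 122 mm high, origin under its centre.
- reagent: Bystander: amber glass jar with black cap, 60 mm wide, 120 mm high, origin under its centre.
- beaker: Bystander: white ceramic beaker, 66 mm wide, 85 mm high, origin under its centre.
Not all that is in view belongs to the job. What is shaped like the tube but purple or yellow is not meant.

How it is judged:
At the end, for the whole second after the job is handed in: The tube lies level in the trough, its front end inside the hood and pressed on the hidden pad with more than 1.5 N, its rear end against the pusher's nose (nose within 76 mm of the tube's middle), everything at rest and the pusher released (contact force between hood and tube above 1.5 N and y of tube in the frame of mouth above -0.045 m and distance between nose and tube below 0.076 m and angle between tube's own y axis and vertical above 1.45 rad and linear speed of tube below 0.01 m/s and velocity of joint pusher between -0.005 and 0.005 m/s); the robot touches nothing.
It fails at once if the tube is pressed against the hood's pad with more than 12 N (contact force between hood and tube above 12 N).
It fails at once if the robot touches the glass tube (contact force between any of the fingers, the arm and tube above 0.5 N).
It fails at once if a bystander is moved by more than 20 mm (distance of any of flask, reagent, beaker from where it was at the start of the episode above 0.02 m).
It also fails if it takes over 67 s, if anything falls off the work surface, if the arm or the gripper's body presses on something with over 40 N, if the wrist force passes 120 N, or if a joint passes its speed limit or range.

## Robot

A 6-joint arm with a two-finger parallel gripper is mounted at the origin on the work surface. World frame = base frame: x ahead of the robot, y to its left, z up, the work surface at z = 0. Lengths are in m, angles in rad, forces in N, time in s.
With the tool pointing down it reaches from about 0.25 to 0.775 m from the base axis. Payload 8.9 kg.
Tool frame: the origin (TCP) lies on the centre line of the jaws, within the pads' length; the fingertips stand 25 mm ahead of it and the grasp point (between the pads) lies 6 mm ahead of it; z points along the fingers, y is the line along which they close (so a half turn about z gives the same grasp; the last joint's range is limited). The gripper opens to 85 mm and grips with 20 to 120 N. Pads are 22 mm wide; open, the fingers measure 114 mm over their backs; the gripper's body (76 mm by 85 mm) begins 54 mm behind the grasp point. The pads swing forward as they close: fully open they stand 13 mm farther back than shut.
Start: joints at [-1.291, 0.291, -0.153, 1.127, 0, 1.431], TCP at [0.214, -0.48, 0.256] pointing down, gripper open.
Joint ranges: [-2.52, 2.52], [-0.91, 1.74], [-1.3, 1.37], [-1.96, 2.02], [-1.52, 1.47], [-3.14, 3.14]. Speed limits (rad/s): [2.22, 2.22, 2.79, 3.14, 3.14, 3.14].

## Interface

Orientations are given as a rotation vector (axis times angle).
In Python, from cell import ctrl gives the robot as it stands.
- The arm moves only by the shell command python3 -m jog 'ROWS' [OPENING] [FORCE]. ROWS is JSON, a list that holds one entry, the list of rows, each a list of 4 numbers: the shift along the world's x, y, z in cm, then the turn about the world's z in degrees. In form: [[[dx, dy, dz, turn], ...]]. A call has 1 to 8 rows; each row is the pose to reach, as a shift and turn from the pose commanded when the call began; what a row does not reach only later rows make up. A row lasts 1/10 s, in which the tool goes at most 50 mm and 8.59 degrees, less where a joint would pass 70% of its speed; a pose out of reach is approached as far as the arm can. A call with a gripper value outside its range is refused whole. OPENING is the closure, from 0 (fully open) to 1 (shut), set as the call begins (- or left out, the last holds). The fingers move at their own pace and stop on an object; FORCE is the grip in N (left out, the last holds). Time passes only in rows, so rows that repeat a pose let the fingers close. It gives the time, the measured TCP pose, the force, the opening and the grip force at its end, in the units of the state.
- ctrl.get_obs(): the state, without advancing time (a new reading comes with each control period).
- ctrl.snapshot(name): name is "side" or "top"; returns (picture, depth): 420x560x3 uint8, red, green, blue; 420x560 float32, m along the optical axis (not along the pixel's ray), 0 where there is no reading.
- ctrl.calibration(name): a dict with "K" (3x3 intrinsics, pixels), "distortion" ([k1, k2, p1, p2, k3] as OpenCV has them; the pictures are not rectified), "world_to_cam" (4x4, takes a point from world to camera coordinates). Camera axes: x right, y up, looking along -z (the intrinsics and any distortion apply to the point x, -y, -z); pixel columns grow to the right and rows downward; lengths in m; the calibration is good to about 2 mm. A picture is of the moment at which its call begins. calibration takes no time and is no camera call.
- ctrl.sign_off(): hands the job in; it is judged then, once.
The state is a dict: "time_s": time; "joints": joint angles; "joint_vel": joint speeds; "joint_torque": joint torques, N m; "eef_pos": TCP position; "eef_rot": TCP orientation; "contact_force": force on the tool from outside, world axes, zero at the start; "torque": the same for the moment, N m; "opening": finger opening in m; "grasp_force": force on a finger pad.
Only numpy, scipy, OpenCV 4.12 (cv2) and the standard library are available. Lean on these libraries where they do the work, as an engineer would, in place of code of your own. Each camera call takes 0.05 s, during which the arm holds its last target. There are 200 camera calls.

## Working session

There is one attempt and no reset: what is moved stays moved. The work goes in short steps, Python scripts to look and compute and a shell command to move; the robot and the scene stay as the last step left them, time stands still between calls to the robot, and variables do not carry over. Pictures are saved under pics/ and viewed, at most 10 in all, crops included, and the job is handed in when it is done.

```bash
mkdir -p pics; cat > h.py <<'E'
import numpy as np,cv2
from cell import ctrl
def pts(name,d):
    c=ctrl.calibration(name);K=np.array(c["K"],float);D=np.array(c["distortion"],float)
    v,u=np.mgrid[0:d.shape[0],0:d.shape[1]]
    n=cv2.undistortPoints(np.stack([u,v],-1).reshape(-1,1,2).astype(np.float64),K,D).reshape(d.shape+(2,))
    p=np.stack([n[...,0]*d,-n[...,1]*d,-d,np.ones_like(d)],-1)
    return (p@np.linalg.inv(np.array(c["world_to_cam"])).T)[...,:3]
E
python3 - <<'E'
from h import *
for n in("top","side"):
    im,d=ctrl.snapshot(n); cv2.imwrite(f"pics/{n}0.png",im[...,::-1]); np.save(f"pics/{n}0.npy",pts(n,d)); np.save(f"pics/{n}0d.npy",d)
o=ctrl.get_obs();print(o)
E
```

```text
{'time_s': 0.1, 'joints': array([-1.29126998e+00,  2.91219382e-01, -1.53998782e-01,  1.12668565e+00,
       -2.77820896e-05,  1.43150137e+00]), 'joint_vel': array([ 1.28412601e-04, -1.32388729e-03,  1.78645580e-03,  1.96431898e-05,
        4.65014592e-04,  7.95876821e-04]), 'joint_torque': array([ 6.27007557e-04, -5.37978566e+01,  3.31920218e+01,  9.28647729e-03,
       -1.68277525e-04,  2.00718614e-05]), 'eef_pos': array([ 0.21341473, -0.47930197,  0.25581151]), 'eef_rot': array([-3.07188143e+00, -6.52855919e-01,  1.65350522e-04]), 'contact_force': array([-1.42590477, -0.33446915, -0.01514351]), 'torque': array([-0.0355126 , -0.02339593,  0.04439584]), 'grasp_force': 0.0, 'opening': 0.08558593106264023}
```

View pics/top0.png

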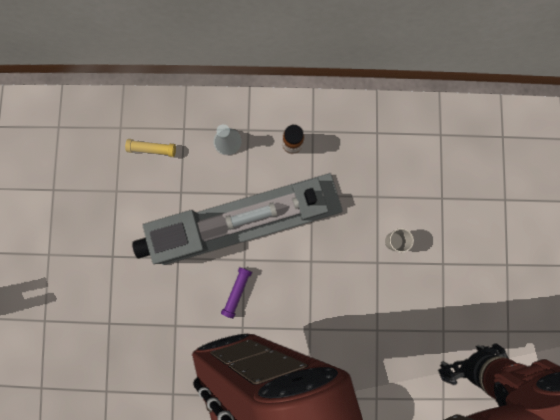

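View pics/side0.png

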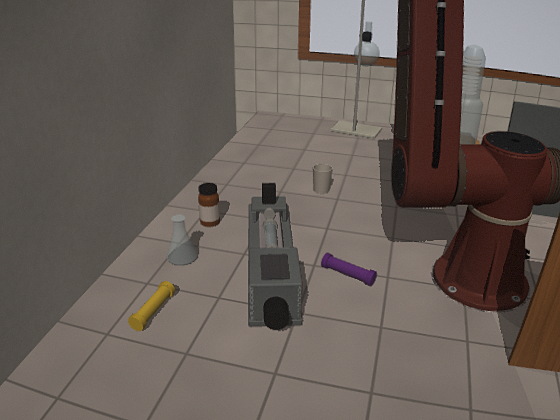

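The top view shows the hood at about (175,237), the tube at (252,216), and the black grip at (311,196), with the beaker at (400,240), flask at (228,140) and jar at (293,138). The side view agrees, with the grip at (269,192). Next I measure them.

```bash
python3 - <<'E'
from h import *
P=np.load("pics/top0.npy");z=P[...,2]
def sel(u0,u1,v0,v1,z0,z1,name):
    m=np.zeros(z.shape,bool);m[v0:v1,u0:u1]=1;m&=(z>z0)&(z<z1)
    q=P[m];r=cv2.minAreaRect((q[:,:2]*1000).astype(np.float32));print(name,len(q),q.mean(0).round(4),"rect",np.round(r[0],1),np.round(r[1],1),round(r[2],1));return q
sel(295,325,180,212,.105,.14,"grip")
sel(140,210,205,268,.105,.135,"hood")
sel(290,345,172,222,.06,.085,"bridge")
sel(130,350,170,268,.012,.03,"bed")
t=sel(222,280,200,230,.055,.085,"tube")
sel(385,415,228,252,.07,.1,"beaker");sel(280,305,122,155,.1,.14,"jar");sel(212,250,122,155,.02,.14,"flask")
S=np.load("pics/side0.npy");z=S[...,2];P=S
sel(260,278,180,205,.075,.14,"grip side")
E
```

```text
grip 147 [ 0.6013 -0.1286  0.1257] rect [ 602.4 -129.2] [40.6 24.4] 19.7
hood 2222 [0.4862 0.2351 0.1219] rect [488.  236.5] [113.  142.2] 17.8
bridge 846 [ 0.6012 -0.1297  0.0685] rect [ 602.1 -127.1] [100.3  85.4] 17.8
bed 2967 [ 0.5589 -0.0106  0.0207] rect [533.   33.7] [240.4 527.2] 7.5
tube 568 [0.5503 0.0309 0.0662] rect [552.1  31.6] [ 42.6 139.4] 19.2
beaker 148 [ 0.4942 -0.3851  0.0818] rect [ 493.7 -380.3] [62.8 66.3] 0.9
jar 309 [ 0.7701 -0.0814  0.1196] rect [770.7 -81.8] [51.1 49.1] 1.9
flask 548 [0.7652 0.1064 0.0692] rect [769.3 108.8] [63.  75.6] 18.7
grip side 266 [ 0.6011 -0.1187  0.1057] rect [ 603.  -125.2] [37.7 30.7] 16.7
```

```bash
python3 -m jog '[[[19,17,0,41],[19,17,0,41],[19,17,0,41],[19,17,0,41],[19,17,0,41],[19,17,0,41],[19,17,0,41]]]' 0 40; python3 -m jog '[[[19.9,18,0,42.4],[19.9,18,0,42.4],[19.9,18,0,42.4],[19.9,18,0,42.4],[19.9,18,0,42.4],[19.9,18,0,42.4],[19.9,18,0,42.4],[19.9,18,0,42.4]]]'
```

```text
time_s: 0.8
eef_pos: [0.4042, -0.3085, 0.256]
eef_rot: [-2.647, -1.69, 0.0]
contact_force: [-0.5, 0.2, -0.5]
opening: 0.0856
grasp_force: 0.0
time_s: 1.6
eef_pos: [0.6017, -0.131, 0.2558]
eef_rot: [-1.862, -2.529, 0.001]
contact_force: [-0.4, -0.4, -0.5]
opening: 0.0857
grasp_force: 0.0
```

```bash
python3 -m jog '[[[0,0.2,-4,0],[0,0.2,-8,0],[0,0.2,-11,0],[0,0.2,-13,0],[0,0.2,-14,0],[0,0.2,-15,0],[0,0.2,-15,0],[0,0.2,-15,0]]]'; python3 - <<'E'
from h import *
im,d=ctrl.snapshot("side"); cv2.imwrite("pics/s1.png",cv2.resize(im[130:300,180:360,::-1],None,fx=3,fy=3))
E
```

```text
time_s: 2.4
eef_pos: [0.6028, -0.1282, 0.1072]
eef_rot: [1.86, 2.53, 0.0]
contact_force: [0.4, 1.0, 1.0]
opening: 0.085
grasp_force: 0.0
```

View pics/s1.png

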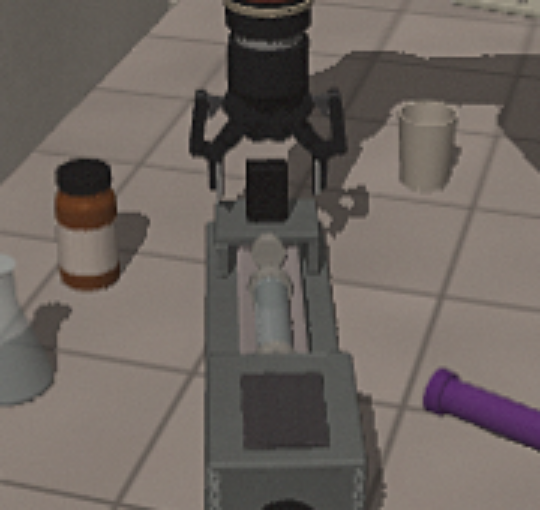

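The fingers straddle the black grip (crop (267,190)) evenly, above the bridge. Now I close them.

```bash
python3 -m jog '[[[0,0,0,0],[0,0,0,0],[0,0,0,0],[0,0,0,0],[0,0,0,0],[0,0,0,0],[0,0,0,0],[0,0,0,0]]]' 1 50;python3 -m jog '[[[0,0,0,0],[0,0,0,0],[0,0,0,0]]]'
```

```text
time_s: 3.25
eef_pos: [0.6038, -0.1274, 0.1071]
eef_rot: [1.857, 2.531, 0.002]
contact_force: [5.3, 1.7, 2.5]
opening: 0.0394
grasp_force: 53.4
time_s: 3.55
eef_pos: [0.6038, -0.1274, 0.107]
eef_rot: [1.858, 2.531, 0.002]
contact_force: [4.3, 2.1, 3.1]
opening: 0.0399
grasp_force: 53.4
```

```bash
python3 -m jog '[[[-0.3,0.95,0,0],[-0.6,1.91,0,0],[-0.89,2.86,0,0],[-1.19,3.82,0,0],[-1.49,4.77,0,0],[-1.79,5.73,0,0],[-2.09,6.68,0,0],[-2.09,6.68,0,0]]]'; python3 -m jog '[[[-0.3,0.95,0,0],[-0.6,1.91,0,0],[-0.89,2.86,0,0],[-1.19,3.82,0,0],[-1.49,4.77,0,0],[-1.79,5.73,0,0],[-2.09,6.68,0,0],[-2.09,6.68,0,0]]]'; python3 - <<'E'
from h import *
im,d=ctrl.snapshot("side"); cv2.imwrite("pics/s2.png",cv2.resize(im[130:300,180:360,::-1],None,fx=3,fy=3))
E
```

```text
time_s: 4.35
eef_pos: [0.5823, -0.0604, 0.107]
eef_rot: [1.857, 2.531, 0.001]
contact_force: [1.7, 2.0, 5.3]
opening: 0.0396
grasp_force: 53.7
time_s: 5.15
eef_pos: [0.561, 0.0062, 0.107]
eef_rot: [1.858, 2.532, 0.0]
contact_force: [-1.1, 0.7, 8.2]
opening: 0.0391
grasp_force: 54.0
```

View pics/s2.png

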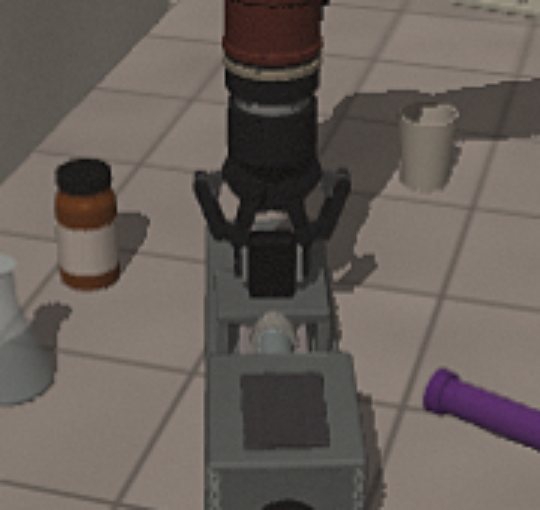

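```bash
cat > guard.py <<'E'
import sys
from h import *
o=ctrl.get_obs();d=np.array([-.298,.9546,0]);p=o["eef_pos"]
f=-o["contact_force"]@d;s=(p-[.6038,-.1274,0])@d*1000
print(f"t {o['time_s']:.2f} s {s:.2f} mm push {f:.2f} N F {o['contact_force'].round(1)}")
sys.exit(f>float(sys.argv[1]))
E
python3 -m jog '[[[-0.06,0.19,0,0],[-0.12,0.38,0,0],[-0.18,0.57,0,0],[-0.24,0.76,0,0]]]' >/dev/null; python3 guard.py 14 && python3 -m jog '[[[-0.06,0.19,0,0],[-0.12,0.38,0,0],[-0.18,0.57,0,0],[-0.24,0.76,0,0]]]' >/dev/null;  python3 guard.py 14 && python3 -m jog '[[[-0.03,0.1,0,0],[-0.06,0.19,0,0],[-0.09,0.28,0,0],[-0.12,0.38,0,0]]]'>/dev/null; python3 guard.py 14
```

```text
t 5.60 s 146.52 mm push 6.94 N F [ 0.6 -7.1  6.7]
t 5.60 s 146.52 mm push 6.94 N F [ 0.6 -7.1  6.7]
t 5.60 s 146.52 mm push 6.94 N F [ 0.6 -7.1  6.7]False
False
False
```

```bash
sed -i 's/sys.exit(\(.*\))$/sys.exit(int(\1))/' guard.py
python3 -m jog '[[[-0.06,0.19,0,0],[-0.12,0.38,0,0],[-0.18,0.57,0,0],[-0.24,0.76,0,0]]]' >/dev/null;  python3 guard.py 14 && python3 -m jog '[[[-0.03,0.1,0,0],[-0.06,0.19,0,0],[-0.09,0.28,0,0],[-0.12,0.38,0,0]]]'>/dev/null; python3 guard.py 14 && python3 -m jog '[[[-0.03,0.1,0,0],[-0.06,0.19,0,0],[-0.09,0.28,0,0],[-0.12,0.38,0,0]]]'>/dev/null; python3 guard.py 14
```

```text
t 6.00 s 154.50 mm push 6.10 N F [-0.  -6.4  6.7]
t 6.40 s 158.44 mm push 7.73 N F [ 0.6 -7.9  7.1]
t 6.80 s 162.43 mm push 6.84 N F [-0.4 -7.3  7.1]
```

```bash
G="python3 guard.py 9.3"
python3 -m jog '[[[-0.03,0.1,0,0],[-0.06,0.19,0,0],[-0.09,0.29,0,0]]]'>/dev/null; $G && python3 -m jog '[[[-0.03,0.1,0,0],[-0.06,0.19,0,0],[-0.09,0.29,0,0]]]'>/dev/null && $G && python3 -m jog '[[[-0.03,0.1,0,0],[-0.06,0.19,0,0],[-0.09,0.29,0,0]]]'>/dev/null && $G && python3 -m jog '[[[-0.03,0.1,0,0],[-0.06,0.19,0,0],[-0.09,0.29,0,0]]]'>/dev/null && $G && python3 -m jog '[[[-0.03,0.1,0,0],[-0.06,0.19,0,0],[-0.09,0.29,0,0]]]'>/dev/null && $G && python3 -m jog '[[[-0.03,0.1,0,0],[-0.06,0.19,0,0],[-0.09,0.29,0,0]]]'>/dev/null && $G
```

```text
t 7.10 s 165.49 mm push 6.87 N F [-0.7 -7.4  7.3]
t 7.40 s 168.52 mm push 7.36 N F [-0.1 -7.7  7.4]
t 7.70 s 171.53 mm push 7.25 N F [ 0.1 -7.6  7.5]
t 8.00 s 174.60 mm push 6.88 N F [-1.2 -7.6  8.2]
t 8.30 s 177.63 mm push 6.87 N F [-1.  -7.5  8.5]
t 8.60 s 180.68 mm push 7.17 N F [-1.4 -8.   7.5]
```

```bash
G="python3 guard.py 9.3"
python3 -m jog '[[[-0.03,0.1,0,0],[-0.06,0.19,0,0],[-0.09,0.29,0,0]]]'>/dev/null; $G && python3 -m jog '[[[-0.03,0.1,0,0],[-0.06,0.19,0,0],[-0.09,0.29,0,0]]]'>/dev/null && $G && python3 -m jog '[[[-0.03,0.1,0,0],[-0.06,0.19,0,0],[-0.09,0.29,0,0]]]'>/dev/null && $G && python3 -m jog '[[[-0.03,0.1,0,0],[-0.06,0.19,0,0],[-0.09,0.29,0,0]]]'>/dev/null && $G && python3 -m jog '[[[-0.03,0.1,0,0],[-0.06,0.19,0,0],[-0.09,0.29,0,0]]]'>/dev/null && $G && python3 -m jog '[[[-0.03,0.1,0,0],[-0.06,0.19,0,0],[-0.09,0.29,0,0]]]'>/dev/null && $G
```

```text
t 8.90 s 183.76 mm push 7.07 N F [-0.7 -7.6  8.7]
t 9.20 s 186.79 mm push 6.72 N F [-1.6 -7.5  7.7]
t 9.50 s 189.84 mm push 6.49 N F [-1.9 -7.4  8.3]
t 9.80 s 192.85 mm push 7.47 N F [-1.3 -8.2  8.1]
t 10.10 s 195.67 mm push 8.21 N F [-0.6 -8.8  7.9]
t 10.40 s 198.18 mm push 12.72 N F [ -0.7 -13.5   8.1]
```

Contact with the pad is felt: the push rose about 5.7 N over a 7 N baseline. I hold, check, then open slowly.

```bash
python3 -m jog '[[[0,0,0,0],[0,0,0,0]]]'>/dev/null; python3 guard.py 99; python3 -m jog '[[[0,0,0,0],[0,0,0,0],[0,0,0,0],[0,0,0,0],[0,0,0,0],[0,0,0,0],[0,0,0,0],[0,0,0,0]]]' 0; python3 guard.py 99
```

```text
t 10.60 s 198.29 mm push 9.79 N F [ -0.4 -10.4   8.9]
time_s: 11.4
eef_pos: [0.5427, 0.0636, 0.1063]
eef_rot: [-1.86, -2.532, 0.0]
contact_force: [0.0, -0.0, -0.3]
opening: 0.0858
grasp_force: 0.0
t 11.40 s 200.53 mm push 0.01 N F [ 0.  -0.  -0.3]
```

```bash
python3 -m jog '[[[0,0,1,0],[0,0,3,0],[0,0,6,0],[0,0,9,0],[0,0,12,0],[0,0,15,0],[0,0,15,0],[0,0,15,0]]]'; python3 -m jog '[[[-8,-12,4,0],[-8,-12,4,0],[-8,-12,4,0],[-8,-12,4,0],[-8,-12,4,0],[-8,-12,4,0],[-8,-12,4,0]]]'; python3 - <<'E'
from h import *
im,d=ctrl.snapshot("side"); cv2.imwrite("pics/s3.png",cv2.resize(im[130:330,170:360,::-1],None,fx=3,fy=3))
P=pts("side",d);P=P.reshape(-1,3);D=np.array([-.298,.9546]);N=np.array([.9546,.298])
s=(P[:,:2]-[.6024,-.1292])@D*1000;x=(P[:,:2]-[.6024,-.1292])@N*1000
m=(abs(x)<25)&(s>120)&(s<300)&(P[:,2]>.11);print("grip",m.sum(),np.percentile(s[m],[2,50,98]),P[m,2].max())
m=(abs(x)<6)&(s>222)&(s<312)&(P[:,2]>.055)&(P[:,2]<.08);o=np.argsort(s[m]);print(np.c_[s[m],P[m,2]*1000][o].round(0)[::3].tolist())
E
```

```text
time_s: 12.2
eef_pos: [0.5431, 0.0636, 0.2573]
eef_rot: [1.859, 2.531, 0.002]
contact_force: [-0.1, -0.6, -0.3]
opening: 0.0855
grasp_force: 0.0
time_s: 12.9
eef_pos: [0.4629, -0.0555, 0.2956]
eef_rot: [-1.857, -2.532, 0.0]
contact_force: [-0.0, -0.2, -0.1]
opening: 0.0855
grasp_force: 0.0
grip 154 [191.11749385 208.25601524 214.2726751 ] 0.13058079256142507
[[225.0, 66.0], [226.0, 67.0], [231.0, 67.0], [232.0, 68.0], [235.0, 67.0]]
```

View pics/s3.png

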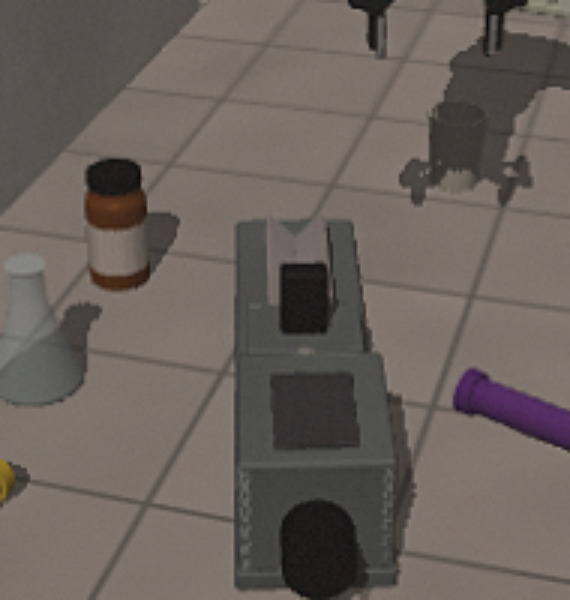

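```bash
python3 - <<'E'
from h import *
im,d=ctrl.snapshot("top"); cv2.imwrite("pics/t3.png",cv2.resize(im[170:275,125:350,::-1],None,fx=3.5,fy=3.5,interpolation=cv2.INTER_CUBIC))
P=pts("top",d).reshape(-1,3);D=np.array([-.298,.9546]);N=np.array([.9546,.298])
q=P[:,:2]-[.6024,-.1292];s=q@D*1000;x=q@N*1000
m=(abs(x)<25)&(s>150)&(s<300)&(P[:,2]>.11);print(m.sum(),np.percentile(s[m],[2,50,98]))
E
```

```text
144 [185.89159105 197.15401527 208.81752185]
```

View pics/t3.png

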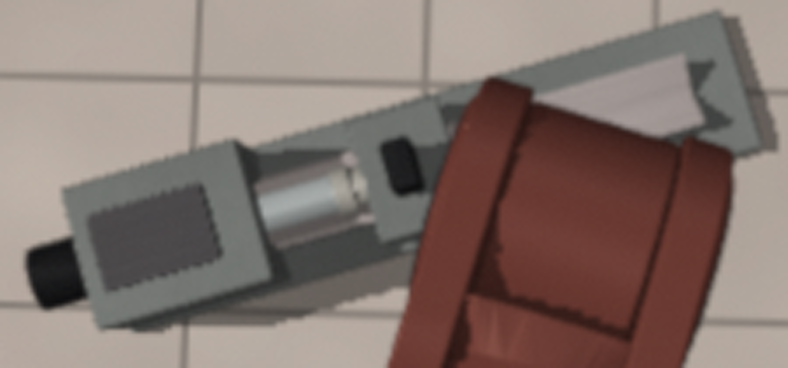

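The nose meets the tube's collar at crop (352,187), and the tube runs on into the hood. The grip stands at 197 mm, so the pad spring stays compressed.

```bash
python3 -c "
from cell import ctrl
print(ctrl.sign_off())"
```

```text
the job is handed in; nothing more can be done
None
```

The job is handed in with no verdict returned: the tube was pushed about 70 mm into the hood and pressed on the pad with an estimated 5–6 N, then released, and the last picture shows the nose still against it and the gripper clear; the clamping force left after release was not measured, but I estimate about 4 N.

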